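# Show a filter plate's label to the code reader

### The arm

A 6-joint arm with a two-finger parallel gripper is mounted at the origin on the work surface. World frame = base frame: x ahead of the robot, y to its left, z up, the work surface at z = 0. Lengths are in m, angles in rad, forces in N, time in s.
With the tool pointing down it reaches from about 0.3 to 0.875 m from the base axis. Payload 6.4 kg.
Tool frame: the origin (TCP) lies midway between the tips of the shut fingers; the grasp point (between the pads) lies ctrl.grip_depth behind it (ctrl.grip_depth is the distance from the TCP to the grasp point, in m); x points along the fingers, y is the direction in which the jaws open and shut, and the axes are right-handed (so a half turn about x gives the same grasp; the last joint's range is limited). The gripper opens to 85 mm and grips with 20 to 120 N. Pads are 22 mm wide; open, the fingers measure 114 mm over their backs; the gripper's body (76 mm by 85 mm) begins 54 mm behind the grasp point. The pads swing forward as they close: fully open they stand 13 mm farther back than shut.
Start: joints at [1.048, 0.181, 1.607, -0, 1.354, -0.206], TCP at [0.179, 0.546, 0.197] pointing down, gripper open.
Joint ranges: [-2.99, 2.99], [-0.89, 2.07], [0.3, 2.58], [-1.14, 4.28], [0, 2.63], [-3.12, 3.12]. Speed limits (rad/s): [2.57, 2.57, 3.01, 3.14, 3.14, 3.14].

### API

Orientations are given as a unit quaternion [w, x, y, z].
In Python, from bench import ctrl gives the robot as it stands.
- The arm moves only by the tool carry_out, never from a script. Its argument "motion" is one flat list of numbers, 7 for each row, row after row: the turn, a rotation vector about the tool's x, y, z in degrees, then the shift along the tool's x, y, z in m, then the gripper's target within -1 to 1 (shut at 1, half-way at 0, fully open at -1). A call has 1 to 10 rows; each row shifts and turns the pose as measured when the row begins, along the tool's axes as they then stand; what a row does not reach is not made up. A row lasts 1/10 s, in which the tool goes at most 50 mm and 8.59 degrees, less where a joint would pass 70% of its speed; a pose out of reach is approached as far as the arm can. A call with a gripper value outside its range is refused whole. The fingers move at their own pace and stop on an object; the grip force is fixed at half the most. Time passes only in rows, so rows that do not move let the fingers close. It gives the time, the measured TCP pose, the force and the opening at its end, in the units of the state.
- ctrl.get_obs(): the state, without advancing time (a new reading comes with each control period).
- ctrl.camera(name): name is "side" or "top" or "wrist"; returns the picture (400x640x3 uint8, blue, green, red); there is no depth.
- ctrl.camera_params(name): a dict with "mtx" (3x3 intrinsics, pixels), "pose" (4x4, takes a point from camera to world coordinates); the wrist camera has in their place "hand_eye" (4x4, takes a point from camera to tool coordinates, whose origin is the TCP and whose axes are the tool frame's). Camera axes: x right, y down, z forward; pixel columns grow to the right and rows downward; lengths in m; the calibration is good to about 2 mm. A picture is of the moment at which its call begins: read the wrist's pose just before it. camera_params takes no time and is no camera call.
- ctrl.hand_in(): hands the job in, once; it reports no verdict.
Trained networks look in the newest picture that a camera, given by its name, has taken for a name from the list of things; names that differ only in an ending like _2 or _b are one class to them, and where a whole thing is asked for, a point or a joint stands for the part that bears it (a point fixed in the world has none). Each returns a list of dicts, best first, with "conf" (0 to 1); they miss things now and then, are a little off and sometimes report something else, mostly with a low value. They report only what shows in the picture. A call takes as long as a camera call. They do not tell look-alikes from the thing itself.
- ctrl.boxes_of(camera, thing): "point" ([x, y, z] in m, in the coordinates of the camera as it stood for that picture, good to about 4 mm: the middle of the surface that is visible of it).
- ctrl.trace(camera, thing): "pixels" (400x640 bool, what is visible of it).
- ctrl.landmark_of(camera, thing): "point" ([x, y, z] in m, in the coordinates of the camera as it stood for that picture, good to about 4 mm: a listed point, or the origin of a listed thing).
The state is a dict: "time_s": time; "q": joint angles; "dq": joint speeds; "joint_efforts": joint torques, N m; "eef_pos": TCP position; "eef_rot": TCP orientation; "wrist_force": force on the tool from outside, world axes, zero at the start; "torque": the same for the moment, N m; "opening": opening from 0.0 (shut) to 1.0 (fully open).
Only numpy, scipy, OpenCV 4.12 (cv2) and the standard library are available. Lean on these libraries where they do the work, as an engineer would, in place of code of your own. Each camera call takes 0.05 s, during which the arm holds its last target. There are 200 camera calls.

### The job

Take the amber glass filter plate out of the white drying rack, holding it by its clear coloured glass so that nothing of the gripper touches its frosted end, the end with the small notch in one corner. Turn and tip it so that the label on the frosted end is up and squarely faces the window of the code reader, centred in front of it and about 10 cm away, and finish while still holding the plate there, steady in the air. Leave the other plates and the loose things on the bench where they are, and do not touch the reader.

Things in the scene. Friction and masses are not known exactly. Their poses are not given: they have to be found in the camera images.
- amber: The amber (orange-brown) glass filter plate, 100 mm long, 8 mm thick, 60 mm high, about 0.12 kg, standing on a long edge in a rack slot. Origin: middle of its lower long edge. x runs along its length towards the frosted end, y is square to its broad faces and points out of the face that carries the label, z is up its height.
- amber_center (a point): Centre of the amber plate, 30 mm above its lower edge (half-way up), mid thickness; axes as amber. The clear amber glass runs from x = -50 to +20 mm of this point, the frosted end from +20 to +50 mm. The upper corner of the frosted end is notched (12 x 12 mm): looking at the label with the notch up, the notch is at the upper left.
- amber_label (a point): Centre of the white paper label (24 x 34 mm, orange top stripe and a black square code) on the amber plate's frosted end; 35 mm along x and 4 mm along y from the plate's centre, 26 mm above its lower edge. Its y axis points straight out of the label.
- amber_frost: The whitish frosted end of the amber plate, its last 30 mm at the notched end (both faces and edges), not to be touched by the gripper. Rigidly part of the plate; its origin and axes are those of amber.
- rack: White plastic drying rack, fixed, 124 mm (x) by 155 mm (y). Origin: centre of its underside. Base 10 mm thick, on which the plates stand; nine slots run along x, at a pitch of 15 mm along y, each 10 mm wide between teeth that rise to 34 mm above the bench. The teeth stand only at the two sides, 35 to 47 mm from the centre line along x; the middle 70 mm is open above the base. Plates stand in the slots at y = -45, 0 and +45 mm.
- reader: Code reader on the bench, fixed: grey round foot 130 mm across, gooseneck, white head up to 0.33 m high. Origin: centre of the foot's underside. Its front looks along -x of this frame. Not to be touched.
- reader_window (a point): Centre of the dark red window of the reader's head, 55 mm in front of the foot's centre and 0.27 m above the bench. z is the viewing axis, pointing out of the window: forward (along -x of reader) and down, at 45 degrees; y runs sideways, level. The window is 34 x 50 mm in a head of 52 x 70 mm.
- green_center (a point): Centre of the green filter plate (same shape and size as the amber one) in the same rack; a bystander.
- blue_center (a point): Centre of the blue filter plate (same shape and size) in the same rack; a bystander.
- beaker: Empty glass beaker, 70 mm across, 90 mm high; bystander. Origin: centre of its underside.
- sample_jar: Small glass jar with an orange cap, 54 mm across, 85 mm high; bystander. Origin: centre of its underside.
- amber_jar: Amber glass jar with a black cap, 72 mm across, 120 mm high; bystander. Origin: centre of its underside.
- white_bottle: White plastic bottle, 68 mm across, 150 mm high; bystander. Origin: centre of its underside.
- dish: Shallow white dish, 90 mm across, 16 mm high; bystander. Origin: centre of its underside.
- spatula: Steel spatula lying on the bench, 190 mm long; bystander.
Not all that is in view belongs to the job. Leave any turquoise look-alike of the rack alone.

How it is judged:
By the outcome, as a careful person would: the job done as asked, in the order asked, and still so for the second after the job is handed in, while the arm keeps its last pose, push and grip.
It also fails if it takes over 61 s, if anything falls off the work surface, if the arm or the gripper's body presses on something with over 40 N, if the wrist force passes 120 N, or if a joint passes its speed limit or range.

## Working session

There is one attempt and no reset: what is moved stays moved. The work goes in short steps, Python scripts to look and compute and a tool call to move; the robot and the scene stay as the last step left them, time stands still between calls to the robot, and variables do not carry over. Pictures are saved under pics/ and viewed, about 8 in all and at most 12, crops included, and the job is handed in when it is done.

Besides the shell and the picture viewer there is one more tool, called after "Request:" in YAML: its name, and indented under it one key for each argument. carry_out: Moves the arm, as the interface text tells. Its arguments: {"type":"object","properties":{"motion":{"type":"array"}},"required":["motion"]}

```bash
mkdir -p pics; ls; cat > h.py <<'E'
import numpy as np, cv2
from scipy.spatial.transform import Rotation as R
from bench import ctrl
def tool():
    o=ctrl.get_obs(); T=np.eye(4); q=o["eef_rot"]; T[:3,:3]=R.from_quat([q[1],q[2],q[3],q[0]]).as_matrix(); T[:3,3]=o["eef_pos"]; return T
def campose(n):
    p=ctrl.camera_params(n); return p["pose"] if "pose" in p else tool()@np.array(p["hand_eye"])
def w(P,p): return (np.array(P)@np.append(p,1))[:3]
def lm(n,names,P,f="landmark_of"):
    for t in names:
        for d in getattr(ctrl,f)(n,t)[:2]: print(n,t,round(d["conf"],2),np.round(w(P,d["point"]),4))
E
python3 - <<'E'
from h import *
o=ctrl.get_obs(); print(o, ctrl.grip_depth)
for n in("top","side"):
    P=campose(n); im=ctrl.camera(n); cv2.imwrite(f"pics/{n}0.png",im)
    lm(n,["amber_center","amber_label","green_center","blue_center","rack","reader","reader_window"],P)
E
```

```text
pics
{'time_s': 0.0, 'q': array([ 1.04770953e+00,  1.81566088e-01,  1.60802615e+00,  3.73082259e-05,
        1.35380591e+00, -2.06293741e-01]), 'dq': array([-8.80943010e-04,  9.53304432e-05, -8.10857130e-05, -3.17465661e-04,
        8.36197322e-04,  1.58568434e-04]), 'joint_efforts': array([ 1.04868435e-03, -4.44860208e+01, -3.51336551e+01, -3.00381025e-04,
        9.11783951e-03,  1.41458258e-05]), 'eef_pos': array([0.17877365, 0.54584638, 0.19606137]), 'eef_rot': array([ 0.69801441,  0.1109465 ,  0.69849381, -0.11213003]), 'wrist_force': array([ 0.21870509, -0.66221902, -0.51833153]), 'torque': array([-0.0281246 , -0.01274028,  0.05244258]), 'opening': 1.003361830113885} 0.0187
top amber_center 0.54 [ 0.5182 -0.1958  0.0364]
top amber_label 0.44 [ 0.5031 -0.1594  0.037 ]
top green_center 0.51 [ 0.5655 -0.1817  0.0363]
top blue_center 0.52 [ 0.6086 -0.1694  0.0333]
top rack 0.97 [ 0.32   -0.6051 -0.0024]
top rack 0.82 [0.2637 0.2462 0.0005]
top reader 0.81 [ 0.6664  0.1839 -0.0013]
top reader_window 0.8 [0.6164 0.1863 0.2657]
top reader_window 0.74 [ 0.5608 -0.183   0.0383]
side amber_center 0.71 [ 0.5201 -0.1928  0.0409]
side amber_center 0.18 [0.613  0.1781 0.2663]
side amber_label 0.87 [ 0.5053 -0.1601  0.0354]
side green_center 0.58 [ 0.5681 -0.1818  0.0392]
side blue_center 0.5 [ 0.6066 -0.1762  0.042 ]
side rack 0.87 [ 0.2375 -0.3354 -0.0007]
side rack 0.78 [ 0.266   0.2456 -0.0026]
side reader 0.91 [ 0.6719  0.1836 -0.0037]
side reader 0.23 [ 0.6812 -0.4314  0.0027]
side reader_window 0.68 [0.6161 0.1782 0.2664]
side reader_window 0.68 [ 0.5202 -0.1943  0.0416]
```

View pics/top0.png

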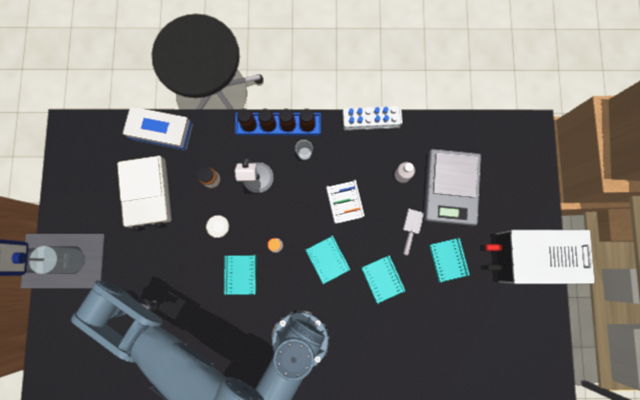

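View pics/side0.png

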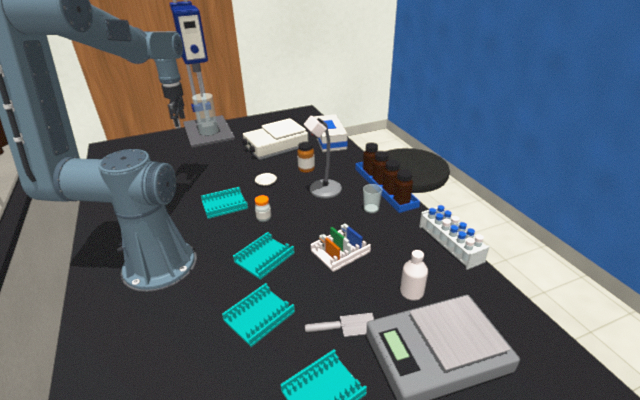

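The white rack is at (346,201) in the top view and (341,246) in the side view. Its amber plate is at (352,210) top and (332,249) side. The four turquoise racks are the look-alikes, and "rack" detections landed on those or elsewhere. Amber's frosted end points to world +y with the label facing the robot. I'll move above it and confirm with the wrist camera.

Request:
carry_out:
  motion: [0,0,0,-0.003,-0.036,0.033,0,0,0,0,-0.003,-0.036,0.033,0,0,0,0,-0.003,-0.036,0.033,0,0,0,0,-0.003,-0.036,0.033,0,0,0,0,-0.003,-0.036,0.033,0,0,0,0,-0.003,-0.036,0.033,0,0,0,0,-0.003,-0.036,0.033,0,0,0,0,-0.003,-0.036,0.033,0,0,0,0,-0.003,-0.036,0.033,0,0,0,0,-0.003,-0.036,0.033,0]

```text
time_s: 1.8
eef_pos: [0.3844, 0.0949, 0.228]
eef_rot: [0.701, 0.108, 0.697, -0.106]
wrist_force: [1.0, 1.5, 0.3]
opening: 0.501
```

Request:
carry_out:
  motion: [8.5,0,0,0,0,0,0,8.5,0,0,0,0,0,0,8.5,0,0,0,0,0,0,8.5,0,0,0,0,0,0,8.5,0,0,0,0,0,0,8.5,0,0,0,0,0,0,8.5,0,0,0,0,0,0,8.5,0,0,0,0,0,0,8.5,0,0,0,0,0,0,8.5,0,0,0,0,0,0]

```text
time_s: 2.8
eef_pos: [0.3884, 0.0856, 0.2305]
eef_rot: [0.44, 0.559, 0.434, -0.552]
wrist_force: [0.1, -0.5, 0.3]
opening: 0.5
```

Request:
carry_out:
  motion: [8.5,0,0,0,0,0,0,8.5,0,0,0,0,0,0,8.5,0,0,0,0,0,0,8.5,0,0,0,0,0,0,8.5,0,0,0,0,0,0,8.5,0,0,0,0,0,0,8.5,0,0,0,0,0,0,8.5,0,0,0,0,0,0,8.5,0,0,0,0,0,0,8.5,0,0,0,0,0,0]

```text
time_s: 3.8
eef_pos: [0.3885, 0.0856, 0.232]
eef_rot: [-0.059, 0.711, -0.059, -0.699]
wrist_force: [-0.1, 0.1, -0.2]
opening: 0.497
```

```bash
python3 - <<'E'
from h import *
o=ctrl.get_obs();print(np.round(o["q"],3),o["time_s"],o["opening"]);print(np.round(tool(),3));print(np.round(ctrl.camera_params("wrist")["hand_eye"],3))
E
```

```text
[-0.084 -0.292  1.985  0.     1.431  1.654] 3.8 0.49693892657508076
[[ 0.017 -0.166 -0.986  0.389]
 [-0.001 -0.986  0.166  0.086]
 [-1.    -0.002 -0.017  0.232]
 [ 0.     0.     0.     1.   ]]
[[-0.001 -0.31   0.951 -0.176]
 [ 1.    -0.     0.001 -0.001]
 [-0.     0.951  0.31  -0.08 ]
 [ 0.     0.     0.     1.   ]]
```

Request:
carry_out:
  motion: [0,0,0,0,0.037,-0.025,0,0,0,0,0,0.037,-0.025,0,0,0,0,0,0.037,-0.025,0,0,0,0,0,0.037,-0.025,0,0,0,0,0,0.037,-0.025,0,0,0,0,0,0.037,-0.025,0,0,0,0,0,0.037,-0.025,0,0,0,0,0,0.015,-0.01,0]

```text
time_s: 4.6
eef_pos: [0.5293, -0.2244, 0.2363]
eef_rot: [-0.059, 0.713, -0.059, -0.697]
wrist_force: [-1.4, 0.5, 0.4]
opening: 0.496
```

Request:
carry_out:
  motion: [8.5,0,0,0,0,0,0,8.5,0,0,0,0,0,0,8.5,0,0,0,0,0,0,8.5,0,0,0,0,0,0,8.5,0,0,0,0,0,0,8.5,0,0,0,0,0,0,8.5,0,0,0,0,0,0,6.5,0,0,0,0,0,0,0,0,0,0,0,0,0]

```text
time_s: 5.5
eef_pos: [0.5296, -0.2296, 0.2349]
eef_rot: [-0.443, 0.56, -0.435, -0.548]
wrist_force: [0.6, 0.8, -0.1]
opening: 0.502
```

```bash
cat > look.py <<'E'
from h import *
import sys
o=ctrl.get_obs();print(np.round(o["q"],3),o["time_s"],o["opening"]);T=tool();print(np.round(T,3))
P=campose("wrist");im=ctrl.camera("wrist");cv2.imwrite(f"pics/{sys.argv[1]}.png",im)
lm("wrist",sys.argv[2:],P)
E
python3 look.py w1 amber_center amber_label amber green_center blue_center rack
```

```text
[-0.622  0.14   1.576  0.012  1.407  2.288] 5.5 0.5020032438260582
[[ 0.021 -0.973 -0.228  0.53 ]
 [-0.001 -0.229  0.974 -0.23 ]
 [-1.    -0.02  -0.006  0.235]
 [ 0.     0.     0.     1.   ]]
wrist amber_center 0.89 [ 0.5184 -0.1977  0.0344]
wrist amber_center 0.38 [ 0.6638  0.1836 -0.0021]
wrist amber_label 0.59 [ 0.5071 -0.16    0.0333]
wrist amber 0.73 [ 0.5192 -0.1924  0.0069]
wrist amber 0.23 [ 0.6656  0.1834 -0.0029]
wrist green_center 0.92 [ 0.5592 -0.1849  0.0397]
wrist blue_center 0.94 [ 0.6094 -0.1765  0.0397]
wrist rack 0.72 [ 0.5641 -0.1817 -0.003 ]
wrist rack 0.68 [ 0.3239 -0.1084 -0.0008]
```

View pics/w1.png

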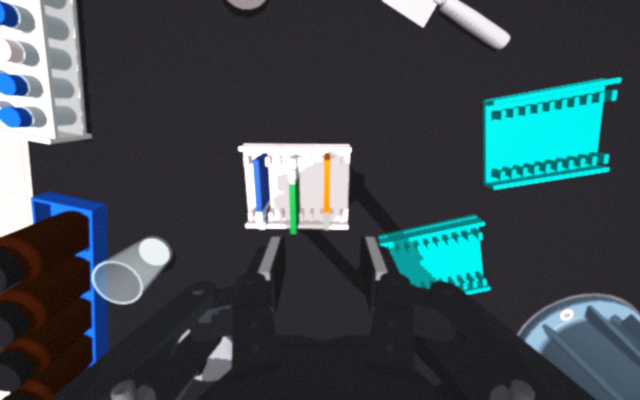

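The wrist view shows the white rack at (297,188), with amber rightmost at x≈326 and its whitish end at the bottom (row ~220, world +y). I'll check this in one enlarged crop and measure the direction of its edge.

```bash
python3 - <<'E'
from h import *
P=np.array(campose("wrist"));im=ctrl.camera("wrist");K=ctrl.camera_params("wrist")["mtx"]
cv2.imwrite("pics/w1c.png",cv2.resize(im[135:240,230:365],None,fx=5,fy=5,interpolation=cv2.INTER_CUBIC))
for n in["amber","amber_frost"]:
  for d in ctrl.trace("wrist",n)[:1]:
    ys,xs=np.nonzero(d["pixels"]);print(n,d["conf"],len(xs),xs.min(),xs.max(),ys.min(),ys.max())
    rows=np.unique(ys); 
    for r in rows[::8]: print(r,xs[ys==r].min(),xs[ys==r].max())
    def g(u,v,z):
        r=P[:3,:3]@np.linalg.inv(K)@[u,v,1]; return P[:3,3]+r*(z-P[2,3])/r[2]
    m=[g(xs[ys==r].mean(),r,.07) for r in rows]; m=np.array(m); print(np.round(m[[0,-1]],4)); print(np.degrees(np.arctan2(*(np.polyfit(m[:,1],m[:,0],1)[0],1))))
E
```

```text
amber 0.75 447 323 329 153 229
153 326 328
161 324 329
169 324 329
177 324 329
185 323 329
193 324 329
201 324 329
209 324 329
217 324 329
225 324 328
[[ 0.5334 -0.2523  0.07  ]
 [ 0.5106 -0.1525  0.07  ]]
-13.401639255876525
amber_frost 0.55 86 324 329 214 229
214 325 328
222 324 329
[[ 0.5151 -0.1737  0.07  ]
 [ 0.5106 -0.1525  0.07  ]]
-11.709150068356788
```

View pics/w1c.png

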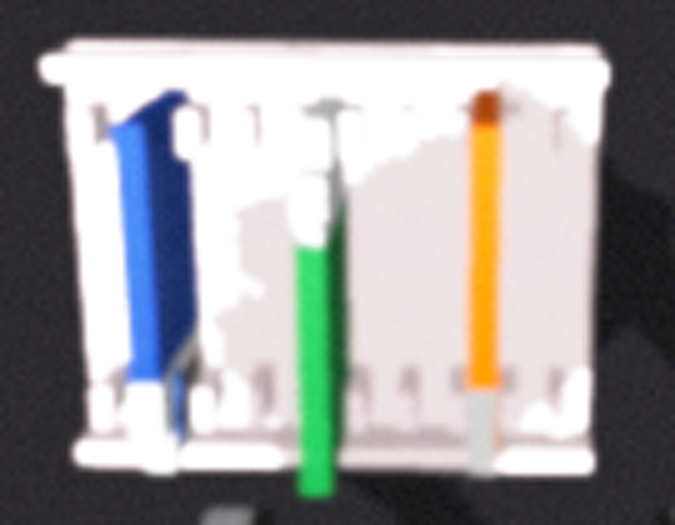

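The crop confirms it: amber is the right-hand plate, with frosted whitish glass at the bottom end (crop (482,430)) and clear amber glass above it. Now the lateral and tilt correction, with a narrower opening and a partial descent.

Request:
carry_out:
  motion: [0,0,1.2,0,0.002,0.02,0.4,0,0,0,0.03,0,0,0.4,0,0,0,0.03,0,0,0.4,0,0,0,0.03,0,0,0.4,0,0,0,0.02,0,0,0.4,0,0,0,0,0,0,0.4]

```text
time_s: 6.6
eef_pos: [0.5245, -0.2116, 0.1234]
eef_rot: [-0.437, 0.558, -0.44, -0.552]
wrist_force: [-1.5, 0.5, -0.9]
opening: 0.298
```

```bash
python3 look.py w2 amber_center amber_label green_center
python3 - <<'E'
from h import *
E
```

```text
[-0.59   0.231  1.705 -0.005  1.197  2.319] 6.6 0.29814933487132395
[[ 0.004 -0.973 -0.232  0.525]
 [-0.009 -0.232  0.973 -0.212]
 [-1.    -0.002 -0.01   0.123]
 [ 0.     0.     0.     1.   ]]
wrist amber_center 0.66 [ 0.5186 -0.1935  0.0391]
wrist amber_label 0.62 [ 0.5077 -0.1628  0.0371]
wrist green_center 0.82 [ 0.5617 -0.1874  0.0418]
```

View pics/w2.png

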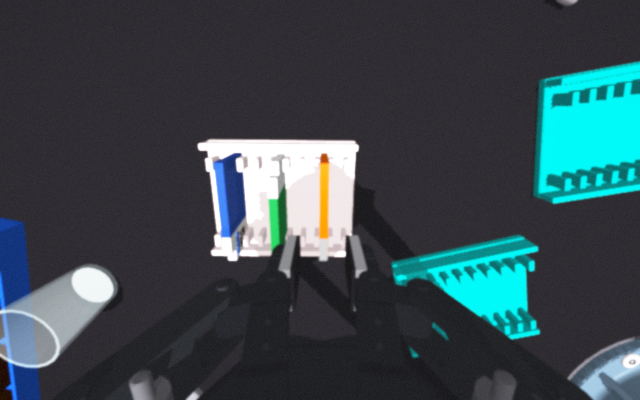

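Centred: amber at column 323, between the fingers (295–350). Descend and close.

Request:
carry_out:
  motion: [0,0,0,0.03,0.001,0,0.4,0,0,0,0.03,0,0,0.4,0,0,0,0.02,0,0,0.4,0,0,0,0.007,0,0,0.4,0,0,0,0,0,0,0.4]

```text
time_s: 7.3
eef_pos: [0.535, -0.22, 0.0489]
eef_rot: [-0.437, 0.568, -0.439, -0.542]
wrist_force: [-0.5, -0.1, -0.1]
opening: 0.297
```

Request:
carry_out:
  motion: [0,0,0,0,0,0,1,0,0,0,0,0,0,1,0,0,0,0,0,0,1,0,0,0,0,0,0,1,0,0,0,0,0,0,1,0,0,0,0,0,0,1]

```text
time_s: 7.9
eef_pos: [0.5387, -0.2222, 0.0552]
eef_rot: [-0.437, 0.571, -0.438, -0.539]
wrist_force: [-0.3, 0.2, -0.4]
opening: 0.005
```

```bash
python3 look.py w3 amber_center amber_label green_center
```

```text
[-0.592  0.332  1.733 -0.006  1.031  2.318] 7.9 0.004982949309211268
[[ 0.035 -0.972 -0.232  0.539]
 [-0.029 -0.233  0.972 -0.222]
 [-0.999 -0.027 -0.037  0.055]
 [ 0.     0.     0.     1.   ]]
wrist green_center 0.66 [ 0.5619 -0.1843  0.0408]
```

```bash
python3 - <<'E'
from h import *
o=ctrl.get_obs();print({k:np.round(v,3) for k,v in o.items()})
ctrl.camera("side"); 
lm("side",["amber_center","amber_label","green_center","blue_center"],campose("side"))
im=ctrl.camera("side");a=cv2.resize(im[150:290,250:420],None,fx=3.5,fy=3.5,interpolation=cv2.INTER_CUBIC)
cv2.imwrite("pics/s3.png",a)
o=ctrl.get_obs();print({k:np.round(v,3) for k,v in o.items()})
E
```

```text
{'time_s': np.float64(8.1), 'q': array([-0.592,  0.333,  1.734, -0.006,  1.031,  2.318]), 'dq': array([ 0.002,  0.   ,  0.   , -0.001,  0.001, -0.   ]), 'joint_efforts': array([ 2.0000e-03, -4.7174e+01, -3.0219e+01, -2.1000e-02, -2.1600e-01,
        0.0000e+00]), 'eef_pos': array([ 0.538, -0.222,  0.055]), 'eef_rot': array([-0.437,  0.571, -0.438, -0.539]), 'wrist_force': array([-0.38 ,  0.156,  0.013]), 'torque': array([ 0.012, -0.018, -0.009]), 'opening': np.float64(0.004)}
side amber_center 0.77 [ 0.5194 -0.1913  0.0414]
side amber_label 0.55 [ 0.5053 -0.1616  0.0339]
side green_center 0.69 [ 0.566  -0.1831  0.0419]
side blue_center 0.57 [ 0.6064 -0.1765  0.0391]
{'time_s': np.float64(8.4), 'q': array([-0.592,  0.333,  1.734, -0.006,  1.031,  2.318]), 'dq': array([ 0.001, -0.001,  0.001,  0.   ,  0.001, -0.   ]), 'joint_efforts': array([ 1.0000e-03, -4.7064e+01, -3.0133e+01, -2.1000e-02, -2.1100e-01,
        0.0000e+00]), 'eef_pos': array([ 0.538, -0.222,  0.055]), 'eef_rot': array([-0.437,  0.571, -0.438, -0.539]), 'wrist_force': array([-0.075, -0.115,  0.204]), 'torque': array([ 0.003,  0.009, -0.049]), 'opening': np.float64(-0.0)}
```

View pics/w3.png

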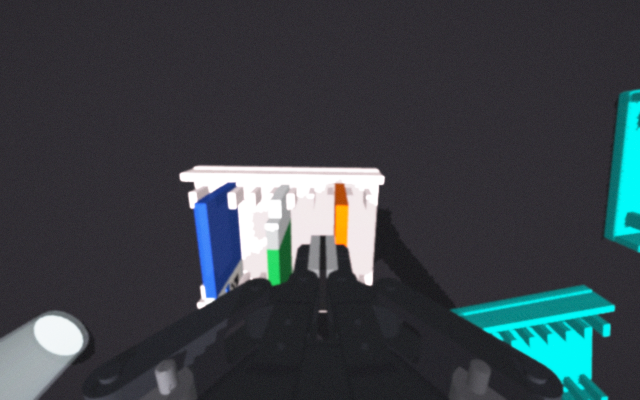

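View pics/s3.png

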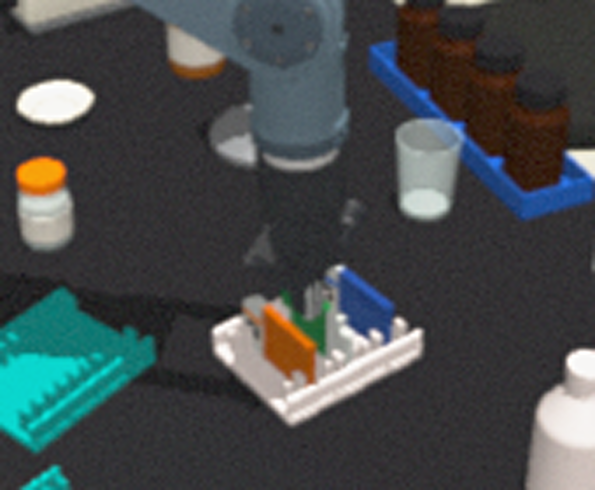

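The fingers closed on nothing. During the descent the arm drifted +14 mm in x, so they shut between amber (340) and green (280). The plates stand untouched. I'll back up, then redo the descent with feedback between small steps.

Request:
carry_out:
  motion: [0,0,0,-0.02,0,0,1,0,0,0,-0.02,0,0,1,0,0,0,-0.02,0,0,1,0,0,0,0,0,0,1]

```text
time_s: 8.8
eef_pos: [0.5355, -0.2198, 0.1152]
eef_rot: [-0.437, 0.57, -0.439, -0.54]
wrist_force: [0.5, -0.1, -1.0]
opening: -0.004
```

```bash
cat > goal.py <<'E'
# remaining tool-frame move to a goal pose: rotvec deg, shift mm
from h import *
import sys
def rem(Rg,pg):
    T=tool(); o=ctrl.get_obs()
    print("t",round(o["time_s"],2),"open",round(float(o["opening"]),3),"F",np.round(o["wrist_force"],1),"q",np.round(o["q"],2),"p",np.round(T[:3,3],4))
    print("rot",np.round(np.degrees(R.from_matrix(T[:3,:3].T@Rg).as_rotvec()),2),"mm",np.round(1000*T[:3,:3].T@(np.array(pg)-T[:3,3]),1))
ty=np.array([-.973,-.231,0]);ty/=np.linalg.norm(ty);tx=np.array([0,0,-1.])
RG=np.c_[tx,ty,np.cross(tx,ty)]
if __name__=="__main__": rem(RG,[.5229,-.211,float(sys.argv[1])])
E
python3 goal.py 0.1
```

```text
t 8.8 open -0.004 F [ 0.5 -0.1 -1. ] q [-0.59  0.25  1.71 -0.01  1.15  2.32] p [ 0.5355 -0.2198  0.1152]
rot [ 0.09 -1.94  1.4 ] mm [14.6 10.5 12. ]
```

Request:
carry_out:
  motion: [0,-1.9,1.4,0,0.0105,0.012,0.4,0,0,0,0,0,0,0.4,0,0,0,0,0,0,0.4]

```text
time_s: 9.1
eef_pos: [0.5221, -0.2104, 0.1132]
eef_rot: [-0.438, 0.555, -0.438, -0.555]
wrist_force: [0.3, 0.5, -0.2]
opening: 0.3
```

```bash
python3 goal.py 0.1
```

```text
t 9.1 open 0.3 F [ 0.3  0.5 -0.2] q [-0.59  0.24  1.71 -0.    1.19  2.31] p [ 0.5221 -0.2104  0.1132]
rot [ 0.08 -0.02 -0.02] mm [13.2 -0.6 -0.8]
```

Good. Small descent steps now.

Request:
carry_out:
  motion: [0,0,0,0.012,0,0,0.4,0,0,0,0.012,0,0,0.4]

```text
time_s: 9.3
eef_pos: [0.5232, -0.2112, 0.0882]
eef_rot: [-0.438, 0.556, -0.438, -0.554]
wrist_force: [0.8, -0.3, -0.4]
opening: 0.3
```

```bash
python3 goal.py 0.036
```

```text
t 9.3 open 0.3 F [ 0.8 -0.3 -0.4] q [-0.59  0.28  1.73 -0.    1.13  2.31] p [ 0.5232 -0.2112  0.0882]
rot [ 0.08 -0.17  0.1 ] mm [52.2  0.3  0.4]
```

Request:
carry_out:
  motion: [0,0,0,0.012,0,0,0.4,0,0,0,0.012,0,0,0.4]

```text
time_s: 9.5
eef_pos: [0.5225, -0.2108, 0.0607]
eef_rot: [-0.438, 0.556, -0.438, -0.554]
wrist_force: [0.0, 0.1, 0.2]
opening: 0.296
```

```bash
python3 goal.py 0.036
```

```text
t 9.5 open 0.296 F [0.  0.1 0.2] q [-0.59  0.31  1.74 -0.    1.08  2.31] p [ 0.5225 -0.2108  0.0607]
rot [ 0.08 -0.1   0.04] mm [24.7 -0.3 -0.2]
```

Request:
carry_out:
  motion: [0,0,0,0.012,0,0,0.4,0,0,0,0.01,0,0,0.4,0,0,0,0,0,0,0.4]

```text
time_s: 9.8
eef_pos: [0.5202, -0.2094, 0.0328]
eef_rot: [0.438, -0.553, 0.438, 0.557]
wrist_force: [0.1, 0.5, 0.7]
opening: 0.3
```

```bash
python3 goal.py 0.036
```

```text
t 9.8 open 0.3 F [0.1 0.5 0.7] q [-0.59  0.36  1.76 -0.    1.03  2.31] p [ 0.5202 -0.2094  0.0328]
rot [ 0.07  0.16 -0.2 ] mm [-3.2 -2.2 -2.2]
```

Request:
carry_out:
  motion: [0,0.2,-0.2,-0.003,-0.002,-0.002,0.4,0,0,0,0,0,0,0.4]

```text
time_s: 10.0
eef_pos: [0.523, -0.2111, 0.0358]
eef_rot: [-0.438, 0.555, -0.438, -0.555]
wrist_force: [0.3, 0.6, -0.1]
opening: 0.295
```

```bash
python3 goal.py 0.036
```

```text
t 10.0 open 0.295 F [ 0.3  0.6 -0.1] q [-0.59  0.35  1.75 -0.    1.04  2.31] p [ 0.523  -0.2111  0.0358]
rot [ 0.07 -0.05  0.01] mm [-0.2  0.1  0.1]
```

Request:
carry_out:
  motion: [0,0,0,0,0,0,0.6,0,0,0,0,0,0,1,0,0,0,0,0,0,1,0,0,0,0,0,0,1,0,0,0,0,0,0,1]

```text
time_s: 10.5
eef_pos: [0.5247, -0.2122, 0.0384]
eef_rot: [-0.438, 0.557, -0.438, -0.553]
wrist_force: [0.1, -0.5, -0.2]
opening: -0.001
```

```bash
python3 goal.py 0.036
```

```text
t 10.5 open -0.001 F [ 0.1 -0.5 -0.2] q [-0.59  0.35  1.75 -0.    1.04  2.31] p [ 0.5247 -0.2122  0.0384]
rot [ 0.08 -0.25  0.19] mm [2.4 1.5 1.6]
```

```bash
python3 - <<'E'
from h import *
P=campose("wrist");im=ctrl.camera("wrist");s=ctrl.camera("side")
lm("wrist",["amber_center","amber_label","green_center"],P)
lm("side",["amber_center","amber_label","green_center"],campose("side"))
a=cv2.resize(im[120:400,180:480],(600,560),interpolation=cv2.INTER_CUBIC)
cv2.imwrite("pics/c4.png",a)
K=ctrl.camera_params("wrist")["mtx"];C=np.linalg.inv(P)
for p in ([.5247,-.2122,.0384],[.519,-.1945,.07],[.5305,-.2432,.07],[.5103,-.1575,.058]):
    c=C@np.append(p,1);print(np.round((K@c[:3]/c[2])[:2],1))
c=K@np.linalg.inv(ctrl.camera_params("side")["pose"])[:3]
for p in ([.5247,-.2122,.0384],[.5305,-.2432,.07]): 
    u=c@np.append(p,1);print("side",u[:2]/u[2])
E
```

```text
wrist amber_center 0.4 [ 0.5192 -0.1933  0.0096]
wrist green_center 0.69 [ 0.5628 -0.1857  0.0422]
side amber_center 0.75 [ 0.5679 -0.1837  0.0399]
side amber_center 0.6 [ 0.52   -0.1959  0.0402]
side amber_label 0.65 [ 0.5185 -0.196   0.0118]
side amber_label 0.52 [ 0.5016 -0.1623  0.0355]
side green_center 0.49 [ 0.5697 -0.1817  0.0398]
side green_center 0.43 [ 0.5198 -0.1909  0.0076]
[323.6 224.7]
[326.  274.5]
[326.6 195.6]
[325.4 312.2]
side [332.0994334  230.78122788]
side [336.18643656 229.36534743]
```

View pics/c4.png

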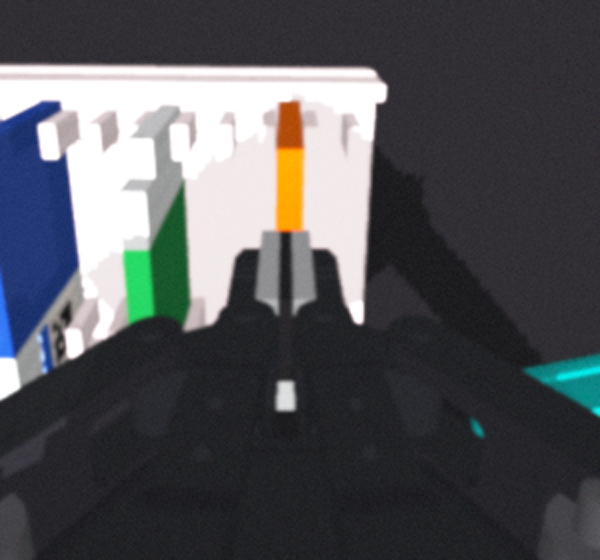

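```bash
python3 - <<'E'
from h import *
P=campose("wrist");K=ctrl.camera_params("wrist")["mtx"];print(np.round(K,1));T=tool()
H=np.linalg.inv(ctrl.camera_params("wrist")["hand_eye"])
for x in(0,-.02,-.04):
  for z in(-.011,.011):
    c=H@[x,0,z,1];print(x,z,np.round((K@c[:3]/c[2])[:2],1))
s=ctrl.camera("side");c=K2=ctrl.camera_params("side")["mtx"]@np.linalg.inv(ctrl.camera_params("side")["pose"])[:3]
a=cv2.resize(s[190:270,290:390],None,fx=7,fy=7,interpolation=cv2.INTER_CUBIC)
for p,col in ((T[:3,3],(0,0,255)),(T[:3,3]-T[:3,0]*.04,(255,0,255)),([.5305,-.2432,.07],(0,255,0)),([.5305,-.2432,.01],(0,255,0)),([.519,-.1945,.07],(0,255,0))):
    u=c@np.append(p,1);u=u[:2]/u[2];print(u);cv2.circle(a,tuple(int(v) for v in (u-[290,190])*7+3),5,col,2)
cv2.imwrite("pics/s5.png",a)
E
```

```text
[[277.7   0.  322.4]
 [  0.  277.7 194.5]
 [  0.    0.    1. ]]
0 -0.011 [323.6 209.9]
0 0.011 [323.6 239.1]
-0.02 -0.011 [323.7 221.8]
-0.02 0.011 [323.7 253.7]
-0.04 -0.011 [323.9 236.7]
-0.04 0.011 [323.8 271.8]
[332.64263439 250.4222276 ]
[332.55114362 240.84984355]
[338.51545267 248.36217472]
[338.40283331 262.57217024]
[328.75810501 239.98513512]
```

View pics/s5.png

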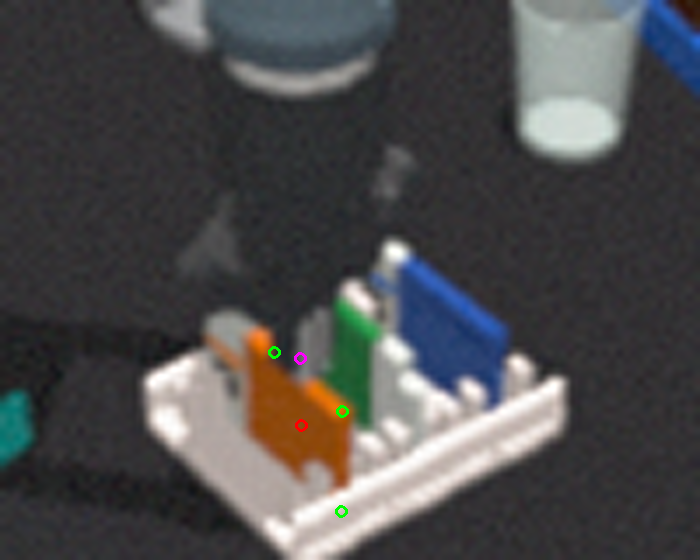

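The label (crop 225,370) and notch do face the robot. The shut fingertips end at about crop row 385 here and at row 236 in the wrist view, roughly 25–40 mm behind the nominal TCP. So they closed just above the plate's top edge with no force. I'll open, go lower in small steps while staying above the rack base, and close there.

Request:
carry_out:
  motion: [0,-0.2,0.2,0,0.0015,0.0015,0.4,0,0,0,0,0,0,0.4,0,0,0,0,0,0,0.4]

```text
time_s: 11.25
eef_pos: [0.5225, -0.2108, 0.038]
eef_rot: [0.438, -0.555, 0.438, 0.555]
wrist_force: [-0.3, 0.9, 0.4]
opening: 0.298
```

```bash
python3 goal.py 0.015
```

```text
t 11.25 open 0.298 F [-0.3  0.9  0.4] q [-0.59  0.35  1.75 -0.    1.04  2.31] p [ 0.5225 -0.2108  0.038 ]
rot [ 0.08  0.   -0.06] mm [23.  -0.4 -0.3]
```

Request:
carry_out:
  motion: [0,0,0,0.01,0,0,0.4,0,0,0,0.008,0,0,0.4]

```text
time_s: 11.45
eef_pos: [0.5234, -0.2114, 0.0201]
eef_rot: [-0.438, 0.556, -0.438, -0.554]
wrist_force: [0.2, -0.5, -0.5]
opening: 0.299
```

```bash
python3 goal.py 0.015; python3 - <<'E'
from h import *
P=campose("wrist");im=ctrl.camera("wrist");
cv2.imwrite("pics/c6.png",cv2.resize(im[120:400,180:480],(600,560),interpolation=cv2.INTER_CUBIC))
E
```

```text
t 11.45 open 0.299 F [ 0.2 -0.5 -0.5] q [-0.59  0.38  1.76 -0.    1.01  2.31] p [ 0.5234 -0.2114  0.0201]
rot [ 0.08 -0.11  0.05] mm [5.1 0.4 0.5]
```

View pics/c6.png

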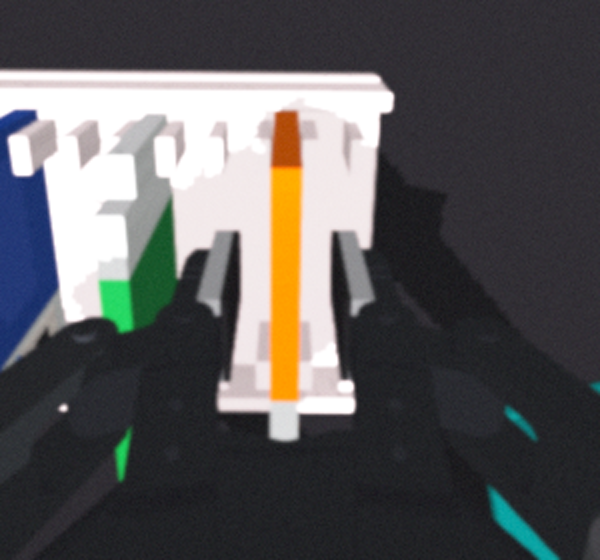

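The plate is centred between the open pads (crop 285 between 235 and 335), and the frost starts well behind them (row 400). Go 5 mm lower and close.

Request:
carry_out:
  motion: [0,0,0,0.004,0,0,0.4,0,0,0,0,0,0,1,0,0,0,0,0,0,1,0,0,0,0,0,0,1,0,0,0,0,0,0,1]

```text
time_s: 12.0
eef_pos: [0.5224, -0.2105, 0.0133]
eef_rot: [0.438, -0.554, 0.438, 0.555]
wrist_force: [0.7, 0.1, -0.9]
opening: 0.078
```

```bash
python3 goal.py 0.015
```

```text
t 12.0 open 0.078 F [ 0.7  0.1 -0.9] q [-0.59  0.39  1.76 -0.    1.    2.31] p [ 0.5224 -0.2105  0.0133]
rot [ 0.06  0.05 -0.06] mm [-1.7 -0.4 -0.6]
```

Gripped: the opening stops at 0.078. Lift slowly.

Request:
carry_out:
  motion: [0,0,0,-0.01,0,0,1,0,0,0,-0.012,0,0,1,0,0,0,-0.012,0,0,1,0,0,0,-0.012,0,0,1]

```text
time_s: 12.4
eef_pos: [0.5217, -0.2099, 0.0617]
eef_rot: [0.438, -0.554, 0.438, 0.556]
wrist_force: [-0.1, 0.4, -0.7]
opening: 0.084
```

```bash
python3 goal.py 0.2
```

```text
t 12.4 open 0.084 F [-0.1  0.4 -0.7] q [-0.59  0.31  1.74 -0.    1.09  2.31] p [ 0.5217 -0.2099  0.0617]
rot [ 0.06  0.15 -0.14] mm [-138.3   -0.6   -1. ]
```

Request:
carry_out:
  motion: [0,0,0,-0.018,0,0,1,0,0,0,-0.02,0,0,1,0,0,0,-0.025,0,0,1,0,0,0,-0.025,0,0,1,0,0,0,-0.025,0,0,1,0,0,0,-0.025,0,0,1,0,0,0,-0.02,0,0,1,0,0,0,0,0,0,1]

```text
time_s: 13.2
eef_pos: [0.521, -0.211, 0.2376]
eef_rot: [-0.437, 0.557, -0.439, -0.554]
wrist_force: [0.5, 0.2, -1.1]
opening: 0.074
```

```bash
python3 goal.py 0.2;cat > pl.py <<'E'
from h import *
Ti=np.linalg.inv(tool()); 
for n in("wrist","side"):
    P=campose(n); ctrl.camera(n)
    for t in["amber_center","amber_label","amber","reader","reader_window"]:
        for d in getattr(ctrl,"landmark_of")(n,t)[:2]:
            p=w(P,d["point"]); print(n,t,round(d["conf"],2),np.round(p,4),"tool",np.round(w(Ti,p),4))
E
python3 pl.py
```

```text
t 13.2 open 0.074 F [ 0.5  0.2 -1.1] q [-0.59  0.12  1.6  -0.    1.42  2.31] p [ 0.521  -0.211   0.2376]
rot [ 0.1  -0.3   0.04] mm [37.6 -1.8 -0.3]
wrist amber_center 0.67 [ 0.5631 -0.1827 -0.0006] tool [ 0.2381 -0.0473  0.0189]
wrist amber 0.63 [ 0.5174 -0.1947  0.232 ] tool [ 0.0055 -0.0002  0.0167]
side amber_center 0.9 [ 0.5171 -0.1887  0.2585] tool [-0.0211 -0.0013  0.0225]
side amber_label 0.69 [ 0.4995 -0.1605  0.251 ] tool [-0.0137  0.0092  0.0541]
side amber 0.73 [ 0.5131 -0.1937  0.2333] tool [0.0042 0.0037 0.0187]
side amber 0.53 [ 0.7755 -0.0173  0.0021] tool [ 0.235  -0.2923  0.1304]
side reader 0.69 [ 0.6706  0.1828 -0.0023] tool [ 0.2383 -0.2369  0.3494]
side reader_window 0.65 [0.6153 0.1803 0.267 ] tool [-0.0311 -0.1827  0.3584]
side reader_window 0.45 [ 0.5112 -0.1891  0.2237] tool [0.0138 0.0045 0.0236]
```

The plate is lifted, and its pose in the tool matches the prediction (amber origin at tool ≈ (5, 0, 17) mm). Next: retreat, turn, and tip.

Request:
carry_out:
  motion: [0,0,0,-0.004,0.006,0.03,1,0,0,0,-0.004,0.006,0.033,1,0,0,0,-0.004,0.007,0.035,1,0,0,0,-0.004,0.007,0.035,1,0,0,0,-0.004,0.006,0.03,1,0,0,0,0,0,0.01,1,0,0,0,0,0,0,1]

```text
time_s: 14.5
eef_pos: [0.4458, -0.0447, 0.2523]
eef_rot: [0.438, -0.553, 0.44, 0.556]
wrist_force: [-0.1, 0.2, -0.8]
opening: 0.082
```

Request:
carry_out:
  motion: [-5,0,0,0,0,0,1,-8,0,0,0,0,0,1,-8,0,0,0,0,0,1,-8,0,0,0,0,0,1,-8,0,0,0,0,0,1,-8,0,0,0,0,0,1,-8,0,0,0,0,0,1,-8,0,0,0,0,0,1,-8,0,0,0,0,0,1,-8,0,0,0,0,0,1]

```text
time_s: 15.5
eef_pos: [0.4513, -0.0565, 0.2502]
eef_rot: [-0.02, -0.705, -0.017, 0.709]
wrist_force: [-1.3, -1.2, -1.0]
opening: 0.078
```

Request:
carry_out:
  motion: [-8,0,0,0,0,0,1,-8,0,0,0,0,0,1,-8,0,0,0,0,0,1,-8,0,0,0,0,0,1,-8,0,0,0,0,0,1,-8,0,0,0,0,0,1,-8,0,0,0,0,0,1,-8,0,0,0,0,0,1,-8,0,0,0,0,0,1,-5,0,0,0,0,0,1]

```text
time_s: 16.5
eef_pos: [0.4566, -0.0704, 0.2468]
eef_rot: [-0.467, -0.527, -0.467, 0.535]
wrist_force: [0.2, -0.8, -0.8]
opening: 0.079
```

```bash
cat > fin.py <<'E'
from goal import *
def fin(win=(.616,.182,.266),psi=0.,back=0.,lab=(-.022,.004,.0515),d=.10):
    c,s=np.cos(psi),np.sin(psi);k=2**-.5
    n=np.array([c*k,s*k,k]);x=np.array([c*k,s*k,-k]);Rg=np.c_[x,n,np.cross(x,n)]
    return Rg,np.array(win)-n*d-Rg@np.array(lab)-back*x
E
python3 - <<'E'
from fin import *
rem(*fin(back=.12))
W=[];F=[]
for n in("top","side"):
  for i in range(5):
    ctrl.camera(n);P=campose(n)
    for t,l in(("reader",F),("reader_window",W)):
      for d in ctrl.landmark_of(n,t)[:2]:
        p=w(P,d["point"])
        if np.linalg.norm(p[:2]-[.64,.183])<.06 and abs(p[2]-(0 if t=="reader" else .267))<.02: l.append(p)
for l in(F,W): a=np.array(l);print(len(a),np.median(a,0).round(4),a.mean(0).round(4),a.std(0).round(4))
d=np.mean(F,0)-np.mean(W,0);print(np.degrees(np.arctan2(d[1],d[0])),np.hypot(*d[:2]),ctrl.get_obs()["time_s"])
E
```

```text
t 16.5 open 0.079 F [ 0.2 -0.8 -0.8] q [-0.4  -0.11  1.81 -0.01  1.45 -0.27] p [ 0.4566 -0.0704  0.2468]
rot [-6.76  3.31 45.43] mm [ -17.4  -22.4 -303.4]
10 [ 0.6702  0.1829 -0.0013] [ 0.6705  0.1827 -0.0008] [0.0021 0.0014 0.0022]
10 [0.6145 0.1837 0.268 ] [0.6149 0.1839 0.2679] [0.0011 0.0032 0.001 ]
-1.2222944595605227 0.0556333231278784 18.0
```

Reader: window at ≈ (0.615, 0.183, 0.268), foot–window distance 55.6 mm as specified, yaw ≈ -1 ± 2°. Now tip while sliding sideways to the staging point.

Request:
carry_out:
  motion: [-7,3,0,0,0,-0.01,1,0,0,5,0,-0.003,-0.03,1,0,0,7,0,-0.003,-0.035,1,0,0,7,0,-0.003,-0.035,1,0,0,7,0,-0.003,-0.035,1,0,0,7,0,-0.003,-0.035,1,0,0,6,0,-0.003,-0.035,1,0,0,4,0,-0.003,-0.03,1,0,0,0,0,0,-0.015,1,0,0,0,0,0,0,1]

```text
time_s: 19.0
eef_pos: [0.4396, 0.193, 0.2519]
eef_rot: [0.632, 0.669, 0.282, -0.272]
wrist_force: [0.8, 0.1, -1.2]
opening: 0.081
```

```bash
python3 -c "
from fin import *
rem(*fin((.615,.183,.268),0,.12))"
```

```text
t 19.0 open 0.081 F [ 0.8  0.1 -1.2] q [ 0.29 -0.63  2.35 -0.27  0.69  0.46] p [0.4396 0.193  0.2519]
rot [-2.47 -1.85  1.15] mm [ 15.4  29.9 -42.4]
```

Request:
carry_out:
  motion: [-1,-0.9,0.5,0.01,0.012,-0.018,1,-1.4,-0.9,0.6,0.02,0.012,-0.02,1,0,0,0,0.02,0.006,-0.004,1,0,0,0,0.01,0,0,1,0,0,0,0,0,0,1]

```text
time_s: 19.5
eef_pos: [0.5069, 0.2341, 0.2328]
eef_rot: [0.654, 0.653, 0.27, -0.271]
wrist_force: [-0.5, -0.2, -1.2]
opening: 0.08
```

```bash
python3 -c "
from fin import *
rem(*fin((.615,.183,.268),0,0))"; python3 pl.py
```

```text
t 19.5 open 0.08 F [-0.5 -0.2 -1.2] q [ 0.39 -0.3   2.21 -0.54  0.56  0.76] p [0.5069 0.2341 0.2328]
rot [ 0.01  0.11 -0.01] mm [73.6 -2.7 -0.6]
wrist amber 0.59 [0.5096 0.2219 0.229 ] tool [ 0.0046 -0.0008  0.0122]
wrist reader 0.92 [ 6.651e-01  1.824e-01 -3.000e-04] tool [ 0.2768 -0.053   0.0512]
wrist reader_window 0.98 [0.6103 0.1839 0.2696] tool [0.0472 0.0991 0.0501]
side amber_center 0.58 [ 0.6591  0.3758 -0.002 ] tool [ 0.2734 -0.0584 -0.1422]
side amber_center 0.47 [0.4909 0.2238 0.2542] tool [-0.0263  0.0038  0.0103]
side amber_label 0.72 [0.5078 0.2252 0.2271] tool [ 0.0047 -0.0034  0.0088]
side amber_label 0.43 [0.4915 0.1856 0.2541] tool [-0.0259  0.0042  0.0485]
side amber 0.65 [0.5088 0.2249 0.235 ] tool [-0.0002  0.0029  0.0092]
side reader 0.69 [ 0.6712  0.1829 -0.0018] tool [ 0.2822 -0.0498  0.0506]
side reader_window 0.51 [0.6147 0.1797 0.2674] tool [0.052  0.1007 0.0543]
```

Request:
carry_out:
  motion: [0,0,0,0.012,-0.001,0,1,0,0,0,0.015,-0.001,0,1,0,0,0,0.015,-0.001,0,1,0,0,0,0.014,-0.001,0,1,0,0,0,0.01,0,0,1,0,0,0,0,0,0,1]

```text
time_s: 20.7
eef_pos: [0.5524, 0.2368, 0.1856]
eef_rot: [0.654, 0.654, 0.27, -0.267]
wrist_force: [1.5, -0.0, -0.2]
opening: 0.081
```

```bash
python3 -c "
from fin import *
rem(*fin((.613,.183,.268),0,0))"
```

```text
t 20.7 open 0.081 F [ 1.5 -0.  -0.2] q [ 0.35 -0.12  2.17 -0.66  0.4   0.87] p [0.5524 0.2368 0.1856]
rot [ 0.06 -0.19 -0.4 ] mm [ 6.5 -2.9  2.3]
```

Request:
carry_out:
  motion: [0,-0.2,-0.4,0.0065,-0.003,0.002,1,0,0,0,0,0,0,1,0,0,0,0,0,0,1]

```text
time_s: 21.0
eef_pos: [0.555, 0.2349, 0.1791]
eef_rot: [0.654, 0.653, 0.271, -0.271]
wrist_force: [1.1, -0.0, -2.2]
opening: 0.081
```

```bash
python3 -c "
from fin import *
rem(*fin((.613,.183,.268),0,0))"; python3 pl.py; python3 - <<'E'
from h import *
a=ctrl.camera("wrist");b=ctrl.camera("side");
k=cv2.resize(b[90:210,260:400],(467,400),interpolation=cv2.INTER_CUBIC)
cv2.imwrite("pics/f7.png",cv2.resize(np.hstack([a[:,:],k]),(800,289)))
cv2.imwrite("pics/f7.png",np.vstack([cv2.resize(a,(480,300)),cv2.resize(k,(480,411))])[:600])
E
```

```text
t 21.0 open 0.081 F [ 1.1 -0.  -2.2] q [ 0.35 -0.1   2.17 -0.67  0.4   0.88] p [0.555  0.2349 0.1791]
rot [0.07 0.02 0.01] mm [ 0.1 -0.1  0.4]
wrist amber_center 0.38 [ 0.6613  0.3818 -0.0036] tool [ 0.2043 -0.0538 -0.1471]
wrist amber_label 0.31 [ 0.6583  0.3779 -0.0052] tool [ 0.2033 -0.0571 -0.1431]
wrist amber 0.68 [0.5567 0.2224 0.1729] tool [ 0.0056 -0.0032  0.0125]
wrist reader 0.68 [0.6659 0.1831 0.0024] tool [ 0.2033 -0.0465  0.0516]
wrist reader_window 0.8 [0.6109 0.1851 0.2693] tool [-0.0243  0.1033  0.0499]
wrist reader_window 0.32 [6.652e-01 1.839e-01 2.000e-04] tool [ 0.2044 -0.0485  0.0508]
side amber_center 0.39 [0.5346 0.2213 0.1987] tool [-0.0283 -0.0005  0.0135]
side amber_label 0.63 [0.5406 0.1852 0.1935] tool [-0.0204 -0.      0.0497]
side amber 0.47 [0.5547 0.2201 0.179 ] tool [-0.0002 -0.0003  0.0147]
side reader 0.56 [ 0.6712  0.1787 -0.0027] tool [ 0.2108 -0.0464  0.056 ]
side reader_window 0.57 [0.6142 0.1788 0.2662] tool [-0.0197  0.1034  0.0562]
side reader_window 0.27 [ 0.3818  0.1041 -0.0039] tool [ 0.007  -0.252   0.1305]
```

View pics/f7.png

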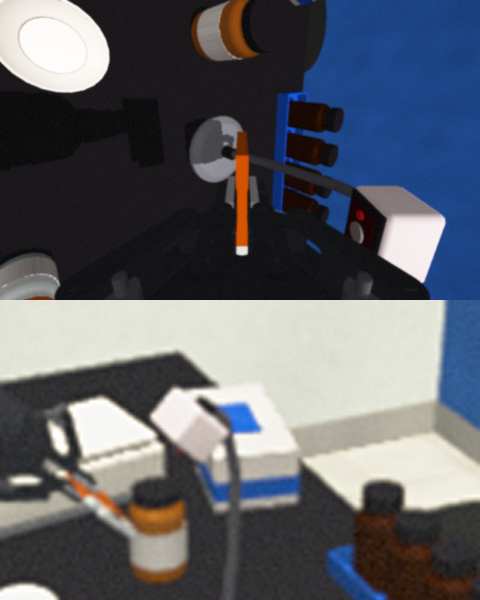

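The wrist view (top) shows the plate at (241,200), still held by the clear amber glass, with the whitish end free (241,250). Its plane is parallel to the reader's window face at (362,225). The side view (bottom) shows the tilted plate facing the head, with nothing touching. Measured in the tool frame, the label is at (-22, 4, 50) mm and the window at (-22, 103, 52) mm, so it's centred and about 10 cm away. Handing in.

```bash
python3 -c "
from fin import *
rem(*fin((.613,.183,.268),0,0)); print(np.abs(ctrl.get_obs()['dq']).max()); print(ctrl.hand_in())"
```

```text
t 21.7 open 0.077 F [-1.1 -0.1 -0.9] q [ 0.35 -0.1   2.17 -0.67  0.4   0.88] p [0.555  0.2348 0.1788]
rot [0.07 0.03 0.03] mm [-0.1  0.1  0.3]
0.0011658283060513896
the job is handed in; nothing more can be done
None
```

I took the amber plate out of the white rack by its clear glass and handed in at 21.7 s, still holding it steady in front of the reader window. The label is up and faces the window.

**Last checks**
- **Position:** the arm was within about 0.3 mm and 0.1° of the pose I worked out. Going by the detections, the label is centred to about 5 mm and sits about 99 mm from the window. The reader's heading is only known to about 2–3°.
- **Steadiness:** joint speeds were near zero, the finger opening was steady at about 0.08, and the wrist force was no more than about 2.5 N.
- **Frosted end:** the last wrist picture shows it clear of the gripper.

**What went wrong or disagreed**
- **Two missed closings:** the first closed on nothing because the arm drifted 14 mm during a fast descent. The second closed just above the plate, because the real fingertips end about 25–40 mm behind the stated tool point. Neither showed any force or visible movement of the plates.
- **Grip depth:** the hold is therefore on roughly the top 2 cm of the plate. It did not slip.
- **Detections:** the networks gave some false hits, on turquoise racks, the amber jar and the reader foot. I discarded these because they did not fit the given sizes and heights.
- **Not checked:** I took no final picture of the rack or the loose things on the bench. The path was planned to clear them.

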